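# Put the teaspoon away in the push-latch drawer

## Task

Put the teaspoon away in the wider of the two small handleless drawers: press the drawer's front so that it springs open, lay the spoon inside, then press the drawer shut again until it latches and stays shut by itself. The narrow drawer is to stay shut, and the crockery and the pepper mill are to be left standing where they are.

Things in the scene. Friction and masses are not known exactly. Their poses are not given: they have to be found in the camera images.
- wide: the wider wooden drawer box, fixed to the counter, 125 deep (x) x 210 wide (y) x 62 high; origin at the centre of its underside. Its -x axis points out of its front, the way the drawer opens; the box front plane is at x = -62.5. It stands to the left or right of the narrow one, turned a little.
- wide_drawer (a joint): m the wide drawer stands out from latched: 0 latched shut (face 10 mm proud of the box), 0.078 sprung fully open, -0.009 at the inner stop. Push-push: pressed in to the stop (7 mm or more past latched) and let go, a shut drawer springs fully open in about 1 s, an open one returns to 0 and holds. Pressed under 3 mm, it keeps its former state. Moving it takes 1 to 5 N; more means the stop.
- wide_front (a point): centre of the outer face of the wide drawer's front panel (moves with the drawer), 32 above the counter; panel 188 wide x 38 high, pale wood with a steel disc 18 across at this point. Axes as wide: -x points out of the front.
- wide_in (a point): point on the wide drawer's floor (26 above the counter), mid-way across, 38.5 behind the inner face of its 12 thick front panel; moves with the drawer. Fully open, it is the middle of the uncovered part, 76 (x) by 178 (y). Side walls reach 46, front panel 51, box top 62 above the counter. Axes as wide.
- narrow: the narrow wooden drawer box, of the same make, depth and height but 130 wide, fixed to the counter; origin at the centre of its underside, -x out of its front
- narrow_drawer (a joint): how far the narrow drawer stands out from its latched position, in m: 0 latched shut, 0.078 open; same latch as the wide one
- spoon_mid (a point): centre of the metal teaspoon, half-way up and half-way along; 138 long (its x axis), 28 wide at the bowl, 12 high, lying on the counter; grip it here from above across its width. 75 to 105 mm behind it stands a full-height shelf post, 76 wide (front face at world x = 0.565, y -0.064 to 0.012), and a shelf board begins at x = 0.608, 318 above the counter: swing the arm across in front of them.
- mill: wooden pepper mill, 58 across, 170 high, bystander; origin at the centre of its underside
- glass: teal drinking glass, 68 across, 84 high, bystander; origin at the centre of its underside
- cup: white and green espresso cup, 63 x 88 with handle, 51 high, standing on a coaster at the far left, bystander; origin at the centre of its underside
- coaster: round wooden coaster under the cup, 95 across, 8 high; origin at the centre of its underside
- creamer: glass creamer jug, 80 x 120 x 113 high, under the shelf, left of the post, bystander; origin at the centre of its underside
- pot: small silver pot with a handle, 80 x 107 x 81 high, far right, bystander; origin at the centre of its underside

How it is judged (in metres and radians):
On the way, in this order (a step that is already met when the one before it is completed fails the run):
1. the wide drawer, pressed and let go, has sprung open (value of joint wide_drawer above 0.075 m and contact force between the arm and wide below 0.1 N), for 0.2 s.
2. the spoon lies in the open drawer, let go (value of joint wide_drawer above 0.05 m and z of spoon_mid in the frame of wide_in between 0 and 0.018 m and x of spoon_mid in the frame of wide_in between -0.042 and 0.065 m and y of spoon_mid in the frame of wide_in between -0.089 and 0.089 m and contact force between the arm and spoon below 0.1 N), for 0.2 s.
At the end, for the whole second after the job is handed in: The spoon lies at rest inside the wide drawer, the wide drawer is latched shut by itself (within 4 mm of its latched position), and the narrow drawer is shut too (value of joint each of wide_drawer, narrow_drawer below 0.004 m and z of spoon_mid in the frame of wide_in between 0 and 0.018 m and x of spoon_mid in the frame of wide_in between -0.042 and 0.065 m and y of spoon_mid in the frame of wide_in between -0.089 and 0.089 m and linear speed of spoon below 0.02 m/s); the robot touches nothing.
It fails at once if the narrow drawer springs open (value of joint narrow_drawer above 0.03 m).
It fails at once if the crockery or the pepper mill is shifted by more than 4 cm or knocked over (distance of any of mill, glass, cup, coaster, creamer, pot from where it was at the start of the episode above 0.04 m or angle between any of mill, glass, cup, creamer, pot's own z axis and vertical above 0.6 rad).
It also fails if it takes over 66 s, if anything falls off the work surface, if the arm or the gripper's body presses on something with over 40 N, if the wrist force passes 120 N, or if a joint passes its speed limit or range.

## Robot

A 6-joint arm with a two-finger parallel gripper is mounted at the origin on a cart in front of the work surface, level with it; the furniture and walls round the work are solid. World frame = base frame: x ahead of the robot, y to its left, z up, the work surface at z = 0. Lengths are in m, angles in degrees, forces in N, time in s.
With the tool pointing down it reaches from about 0.4 to 0.825 m from the base axis. Payload 7 kg.
Tool frame: the origin (TCP) lies midway between the tips of the shut fingers; the grasp point (between the pads) lies 19 mm behind it; z points along the fingers, y is the direction in which the jaws open and shut (so a half turn about z gives the same grasp; the last joint's range is limited). The gripper opens to 88 mm and grips with 3 to 60 N. Pads are 19 mm wide; open, the fingers measure 130 mm over their backs; the gripper's body (78 mm by 193 mm) begins 47 mm behind the grasp point.
Start: joints at [79.991, 20.546, 0.682, 0, -70.136, -16.507], TCP at [0.301, 0.604, 0.227] pointing down, gripper open.
Joint ranges: [-176.03, 176.03], [-82.01, 121.73], [-58.28, 71.71], [-173.87, 95.51], [-174.79, -0.11], [-173.66, 173.66]. Speed limits (degrees/s): [136.94, 136.94, 172.46, 180, 180, 180].

## Interface

Orientations are given as a 3x3 rotation matrix whose columns are the frame's x, y, z axes.
In Python, from rig import robot gives the robot as it stands. Calls block until the motion is done:
- robot.goto(position, orientation): joint-space move of the TCP to a pose.
- robot.servo_line(position, ori=None, speed=0.15): straight line of the TCP; ori=None keeps the orientation; speed is the mean speed in m/s.
- robot.movej(angles): joint-space move.
- robot.move_gripper(opening): opening from 0.0 (shut) to 1.0 (fully open); the grip force is fixed at half the most; returns when the fingers have stopped.
- robot.dwell(seconds).
- robot.ik(position, orientation): joint angles nearest the present ones, or None.
- robot.grab_frame(name): name is "side" or "top" or "wrist"; returns (picture, depth): 480x640x3 uint8, red, green, blue; 480x640 float32, m along the optical axis (not along the pixel's ray), 0 where there is no reading.
- robot.camera_info(name): a dict with "vfov" (degrees; the focal length in pixels is half the picture's height over the tangent of half this angle, whatever the lens; pixels are square), "cx", "cy" (the principal point, pixels), "k1" (the pictures are not rectified: a ray, as slopes to the right and down, at radius r is drawn at 1 + k1 r^2 times it, then the intrinsics apply), "view" (4x4, takes a point from world to camera coordinates); the wrist camera has in their place "T_tool_cam" (4x4, takes a point from camera to tool coordinates, whose origin is the TCP and whose axes are the flange's). Camera axes: x right, y down, z forward; pixel columns grow to the right and rows downward; lengths in m; the calibration is good to about 2 mm. A picture is of the moment at which its call begins: read the wrist's pose just before it. camera_info takes no time and is no camera call.
A pose or a line that the arm cannot do raises robot.Unreachable and nothing moves.
- robot.job_done(): hands the job in, once; it reports no verdict.
Readings, each from a call of its own:
- robot.read_t(): time.
- robot.read_qpos(): joint angles.
- robot.read_qvel(): joint speeds.
- robot.read_effort(): joint torques, N m.
- robot.read_position(): TCP position.
- robot.read_tcp_rot(): TCP orientation.
- robot.read_force(): force on the tool from outside, world axes, zero at the start.
- robot.read_ft_torque(): the same for the moment, N m.
- robot.read_grip_width(): opening from 0.0 (shut) to 1.0 (fully open).
Only numpy, scipy, OpenCV 4.12 (cv2) and the standard library are available. Lean on these libraries where they do the work, as an engineer would, in place of code of your own. Each camera call takes 0.05 s, during which the arm holds its last target. There are 200 camera calls.

## Working session

There is one attempt and no reset: what is moved stays moved. The work goes in short steps, each a Python script; the robot and the scene stay as the last script left them, time stands still between calls to the robot, and variables do not carry over. Pictures are saved under pics/ and viewed, about 8 in all and at most 12, crops included, and the job is handed in when it is done.

```bash
ls; mkdir -p pics
cat > h.py <<'E'
import numpy as np, cv2
from rig import robot
def save(n,name):
    im,d=robot.grab_frame(n); cv2.imwrite(f'pics/{name}.png',im[:,:,::-1]); np.save(f'pics/{name}.npy',d); return im,d
def intr(n):
    c=robot.camera_info(n); f=240/np.tan(np.radians(c['vfov'])/2)
    return c,np.array([[f,0,c['cx']],[0,f,c['cy']],[0,0,1.]]),np.array([c['k1'],0,0,0,0.])
def cam2world(n,pose=None):
    c=robot.camera_info(n)
    if n=='wrist':
        T=np.eye(4); T[:3,:3]=pose[1]; T[:3,3]=pose[0]; return T@np.array(c['T_tool_cam'])
    return np.linalg.inv(np.array(c['view']))
def rays(n,px,pose=None):
    c,K,D=intr(n); M=cam2world(n,pose)
    # forward model x_d = x_u(1+k1 r_u^2)
    u=cv2.undistortPointsIter(np.array(px,float).reshape(-1,1,2),K,D,None,None,(3,50,1e-9)).reshape(-1,2)
    r=np.c_[u,np.ones(len(u))]
    return M[:3,3],r@M[:3,:3].T
def onz(n,px,z,pose=None):
    o,r=rays(n,px,pose); return o+r*((z-o[2])/r[:,2])[:,None]
def bydepth(n,px,d,pose=None):
    o,r=rays(n,px,pose); px=np.array(px).astype(int); return o+r*d[px[:,1],px[:,0]][:,None]
E
python3 - <<'E'
from h import *
for n in ('top','side'): save(n,n+'0')
for n in ('top','side','wrist'):print(robot.camera_info(n))
print(robot.read_t(), robot.read_position())
E
```

```text
pics
{'vfov': 47.27326902106894, 'cx': 330.2267272817528, 'cy': 236.62215993427264, 'k1': -0.004898223567033309, 'view': array([[-0.02001619, -0.9997909 ,  0.00418372, -0.00295466],
       [-0.98116532,  0.01883881, -0.1922491 ,  0.59048194],
       [ 0.19213009, -0.00795301, -0.98133724,  1.57023891],
       [ 0.        ,  0.        ,  0.        ,  1.        ]])}
{'vfov': 57.54029502306425, 'cx': 330.28579579198697, 'cy': 246.3644935397261, 'k1': -0.0807123979549002, 'view': array([[ 0.57618723, -0.81720824, -0.01337815, -0.34983312],
       [-0.63814753, -0.43958974, -0.63208274,  0.42384018],
       [ 0.51066232,  0.37273524, -0.77478541,  1.1399593 ],
       [ 0.        ,  0.        ,  0.        ,  1.        ]])}
{'vfov': 66.96131795576156, 'cx': 316.67314569394193, 'cy': 240.61021725650687, 'k1': -0.021298897520507953, 'T_tool_cam': array([[ 6.28091175e-04, -9.50524526e-01, -3.10648888e-01,
         8.39101277e-02],
       [ 9.99999756e-01,  5.01739340e-04,  4.86644181e-04,
        -1.24089002e-03],
       [-3.06702461e-04, -3.10649118e-01,  9.50524609e-01,
        -1.58478578e-01],
       [ 0.00000000e+00,  0.00000000e+00,  0.00000000e+00,
         1.00000000e+00]])}
0.1 [0.30120228 0.60358621 0.22573376]
```

View pics/top0.png

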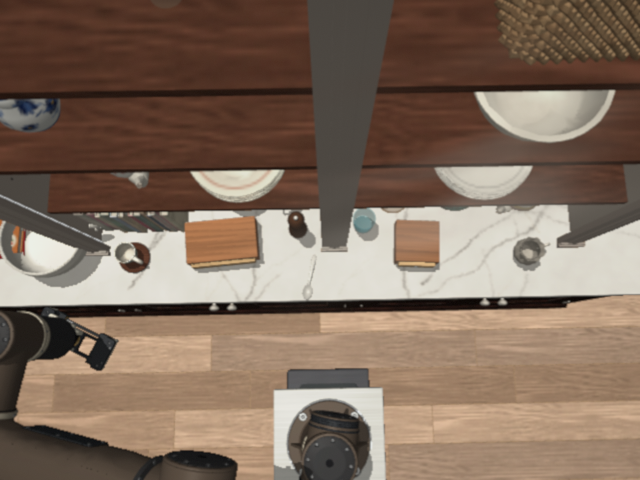

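View pics/side0.png

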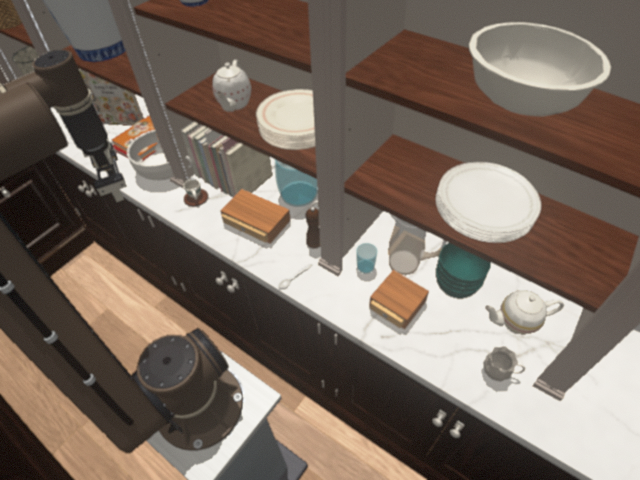

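The top view shows the wide box on the left (186–258, 218–268), the narrow one on the right (395–440, 220–270), the spoon from (315,258) to (308,297), the mill at (297,225) and the glass at (364,220). Next I'll measure the boxes from the top colour mask and the spoon roughly.

Run:
```python
from h import *
im=cv2.imread('pics/top0.png'); d=np.load('pics/top0.npy')
hsv=cv2.cvtColor(im,cv2.COLOR_BGR2HSV)
m=cv2.inRange(hsv,(3,90,70),(20,255,255)); m[:212]=0; m[300:]=0
n,l,s,c=cv2.connectedComponentsWithStats(m)
for i in range(1,n):
    if s[i,4]>300:
        ys,xs=np.where(l==i); P=onz('top',np.c_[xs,ys],0.062)
        Q=bydepth('top',np.c_[xs,ys],d)
        q=Q[np.abs(Q[:,2]-.062)<.012]
        r=cv2.minAreaRect(P[:,:2].astype(np.float32)); 
        print(s[i],r,'box',cv2.boxPoints(r).round(3).tolist(),'z med',np.median(Q[:,2]),cv2.minAreaRect(q[:,:2].astype(np.float32)))
print('spoon',onz('top',[[315,258],[308,297],[312,275]],0.006))
print('mill',onz('top',[[297,218]],0.17),'cup',onz('top',[[125,252]],0.05),'edge',onz('top',[[222,306],[330,301]],0))
R=np.array([[1,0,0],[0,-1,0],[0,0,-1.]])
print(robot.read_tcp_rot().round(3))
for p in ([.42,.4,.25],[.42,0,.25],[.38,.4,.02],[.45,0.02,.02]):
    print(p,robot.ik(p,R),robot.ik(p,np.array([[0,1,0],[1,0,0],[0,0,-1.]])))
```

```text
[ 184  216   75   52 3248] ((0.5803511142730713, 0.3084842562675476), (0.1388997584581375, 0.2131788283586502), 4.595898628234863) box [[0.503000020980835, 0.4090000092983246], [0.5199999809265137, 0.19699999690055847], [0.6579999923706055, 0.20800000429153442], [0.640999972820282, 0.41999998688697815]] z med 0.06193572772102407 ((0.5826208591461182, 0.31050026416778564), (0.13700053095817566, 0.21372808516025543), 4.646356582641602)
[ 395  220   44   47 1904] ((0.5647823810577393, -0.2694871425628662), (0.12684112787246704, 0.1352076530456543), 86.24113464355469) box [[0.49300000071525574, -0.328000009059906], [0.628000020980835, -0.3370000123977661], [0.6359999775886536, -0.210999995470047], [0.5009999871253967, -0.20200000703334808]] z med 0.06146717022321113 ((0.5667451024055481, -0.27060747146606445), (0.12748345732688904, 0.1329261064529419), 86.92850494384766)
spoon [[0.53503906 0.03265222 0.006     ]
 [0.41720256 0.05537216 0.006     ]
 [0.483274   0.04247729 0.006     ]]
mill [[0.62268933 0.07755595 0.17      ]] cup [[0.55699775 0.59421477 0.05      ]] edge [[ 0.39582829  0.
[... 189 characters left out ...]
739   0.         -69.58980725
  27.08654094] [ 62.91345906  10.81407536  -9.59611739   0.         -69.58980725
 117.08654094]
[0.42, 0, 0.25] [ 27.17222187  -5.51581521 -26.971117     0.         -68.54469821
  62.82777813] [ 27.17222187  -5.51581521 -26.971117     0.         -68.54469821
 152.82777813]
[0.38, 0.4, 0.02] [ 6.68116661e+01  2.18672557e+01 -2.88954442e+01  2.54444375e-14
 -3.92373002e+01  2.31883339e+01] [ 66.81166609  21.86725566 -28.89544417   0.         -39.23730017
 113.18833391]
[0.45, 0.02, 0.02] [ 2.77462350e+01  1.42150858e+01 -4.16958661e+01  2.54444375e-14
 -3.40890480e+01  6.22537650e+01] [ 27.74623503  14.2150858  -41.69586615   0.         -34.08904805
 152.25376497]
```

Run:
```python
import cv2
im=cv2.imread('pics/top0.png')
cv2.imwrite('pics/c1.png',cv2.resize(im[205:315,170:370],None,fx=4,fy=4,interpolation=cv2.INTER_CUBIC))
```

```text
(no output)
```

View pics/c1.png

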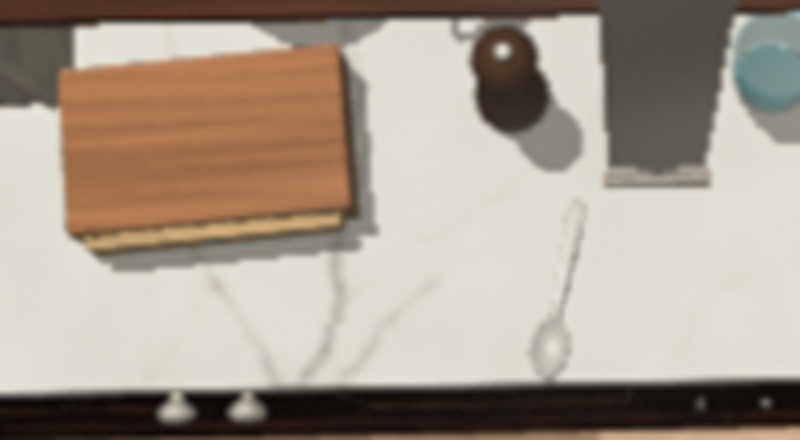

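The crop shows the wide drawer's pale front facing the robot, and the spoon with its bowl towards the robot and its handle end at about full-picture (314,255). Next come wrist looks, with the camera on the robot's side.

```bash
cat >> h.py <<'E'
from scipy.spatial.transform import Rotation as Ro
def ori(yaw,tilt=0):
    """tool x = world -x turned by yaw; tool down; tilt leans tips forward (+x)"""
    return (Ro.from_euler('z',yaw,degrees=True)*Ro.from_euler('y',-tilt,degrees=True)).as_matrix()@np.array([[-1,0,0],[0,1,0],[0,0,-1.]])
E
python3 - <<'E'
from h import *
import json
for k,(p,y) in {'w1':([.42,.31,.2],4.6),'w2':([.45,.045,.2],0)}.items():
    robot.goto(p,ori(y)); 
    if k=='w1': robot.move_gripper(0.)
    po=(robot.read_position(),robot.read_tcp_rot()); save('wrist',k)
    json.dump([np.array(po[0]).tolist(),np.array(po[1]).tolist()],open(f'pics/{k}.json','w'))
print(robot.read_t(),robot.read_force())
a=cv2.imread('pics/w1.png');b=cv2.imread('pics/w2.png')
cv2.imwrite('pics/w12.png',cv2.resize(np.vstack([a,b]),None,fx=.62,fy=.62,interpolation=cv2.INTER_AREA))
E
```

```text
4.575 [ 0.25393965  0.10647619 -0.67804788]
```

View pics/w12.png

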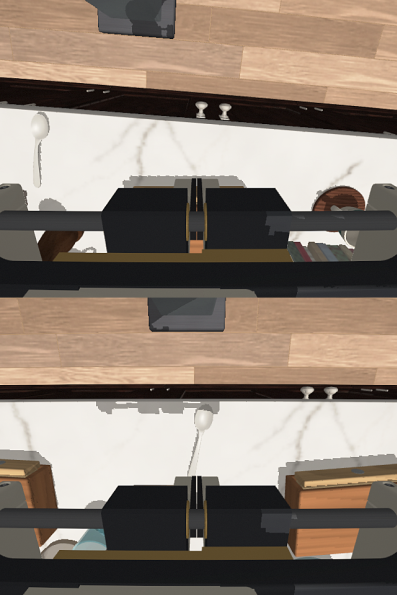

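w1 (top half) shows the whole spoon, bowl end near (40,111) and handle end near (37,187) at 0.62 scale, while the drawer is hidden behind the gripper. w2 shows the right part of the wide drawer's pale front at (300–395, 465–490). I'll measure the spoon from depth and the front from w2.

Run:
```python
from h import *
import json
g=np.stack(np.meshgrid(np.arange(640),np.arange(480)),-1).reshape(-1,2)
for k in ('w1','w2'):
    po=[np.array(v) for v in json.load(open(f'pics/{k}.json'))]
    d=np.load(f'pics/{k}.npy'); im=cv2.imread(f'pics/{k}.png'); hsv=cv2.cvtColor(im,cv2.COLOR_BGR2HSV).reshape(-1,3)
    P=bydepth('wrist',g,d,po); ok=d.reshape(-1)>0
    tab=ok&(abs(P[:,0]-.45)<.04)&(P[:,1]>.08)&(P[:,1]<.18)&(abs(P[:,2])<.01)
    z0=np.median(P[tab,2]); print(k,'table',z0,P[tab,2].std())
    s=ok&(P[:,2]-z0>.0035)&(P[:,2]-z0<.02)&(P[:,0]>.40)&(P[:,0]<.56)&(P[:,1]>.0)&(P[:,1]<.09)
    m=np.zeros((480,640),np.uint8); m.reshape(-1)[s]=255
    n,l,st,_=cv2.connectedComponentsWithStats(m); 
    i=1+np.argmax(st[1:,4]); q=l.reshape(-1)==i
    r=cv2.minAreaRect(P[q,:2].astype(np.float32)); print('spoon',st[i],r, P[q,:2].min(0),P[q,:2].max(0))
    x=P[q]; # handle part: line fit
    h=x[x[:,0]>.455]; v=cv2.fitLine(h[:,:2].astype(np.float32),cv2.DIST_HUBER,0,.01,.01).ravel(); print('handle',v,'yaw',np.degrees(np.arctan(v[1]/v[0])), 'zmax',h[:,2].max()-z0,x[:,2].max()-z0)
    # wide drawer pieces
    for lo,hi,nm in ((.057,.068,'boxtop'),(.046,.054,'paneltop'),(.015,.045,'face')):
        q=ok&(P[:,2]-z0>lo)&(P[:,2]-z0<hi)&(P[:,1]>.17)&(P[:,1]<.45)&(P[:,0]>.47)&(P[:,0]<.66)
        if q.sum()<30: print(nm,q.sum());continue
        # front edge: per-y-bin minimum x
        b=np.round(P[q,1]/.005); E=np.array([[np.percentile(P[q][b==t,0],5),t*.005] for t in np.unique(b) if (b==t).sum()>4])
        print(nm,q.sum(),P[q].min(0).round(4),P[q].max(0).round(4)); 
        v=cv2.fitLine(E.astype(np.float32),cv2.DIST_HUBER,0,.002,.01).ravel(); print('  front line',v,'yaw',np.degrees(np.arctan2(-v[0],v[1])))
```

```text
w1 table 0.0002859159296789704 0.0007423111126837125
spoon [  49  184   29  114 1279] ((0.4747820794582367, 0.04974057525396347), (0.02900763787329197, 0.13071118295192719), 78.63433837890625) [0.41107433 0.03156706] [0.538392   0.07386664]
handle [ 0.9771654  -0.21248002  0.50886273  0.04350641] yaw -12.267728 zmax 0.013036155639405633 0.013036155639405633
boxtop 469 [0.5228 0.3143 0.0575] [0.6104 0.3365 0.0643]
  front line [0.9936469  0.11254241 0.57051843 0.325     ] yaw -83.5381
paneltop 26
face 322 [0.5054 0.2122 0.0153] [0.5408 0.3973 0.0446]
  front line [ 0.08125559 -0.9966933   0.5142954   0.2855    ] yaw -175.33925
w2 table 0.0002638196744717547 0.0007377210439861636
spoon [ 303  172   41  120 1283] ((0.473797470331192, 0.0479055754840374), (0.028135761618614197, 0.13028688728809357), 75.27185821533203) [0.41075301 0.03254706] [0.53851956 0.07299377]
handle [ 0.9786168  -0.20569189  0.49786317  0.04508069] yaw -11.870004 zmax 0.013211206506540119 0.013211206506540119
boxtop 7920 [0.5193 0.2007 0.0573] [0.6563 0.349  0.0647]
  front line [ 0.08975103 -0.9959642   0.528608    0.262     ] yaw -174.85072
paneltop 2208 [0.5085 0.2008 0.0463] [0.6549 0.3557 0.0542]
  front line [ 0.09121366 -0.9958314   0.51341295  0.2995    ] yaw -174.76657
face 3287 [0.5069 0.2006 0.0153] [0.6556 0.3813 0.0453]
  front line [ 0.08598433 -0.99629647  0.516804    0.2575    ] yaw -175.06737
```

```bash
cat >> h.py <<'E'
YAW=5.0; DX=np.array([np.cos(np.radians(YAW)),np.sin(np.radians(YAW)),0]); DY=np.array([-DX[1],DX[0],0])
FR=np.array([.5128,.304,.032])
def press(start,end,fstop=12,R=ori(YAW,25)):
    """advance along DX in 1.5 mm steps from offset start to end (m, TCP relative to latched face)"""
    base=FR+np.array([0,0,.0]); log=[]
    f0=np.array(robot.read_force())@DX
    for s in np.arange(start,end,.0015):
        robot.servo_line(base+DX*s,R,speed=.03); f=np.array(robot.read_force())@DX-f0
        log.append((round(float(s)*1000,1),round(float(f),2)))
        if -f>fstop: break
    return log
E
python3 - <<'E'
from h import *
R=ori(YAW,25)
robot.goto(FR-DX*.07+[0,0,.12],R)
robot.servo_line(FR-DX*.07,R,.15)
robot.servo_line(FR-DX*.03,R,.1)
L=press(-.03,.02); print(robot.read_t(),(robot.read_position()-FR)@DX,L)
robot.servo_line(FR-DX*.13,R,.15)
robot.dwell(.5); print(robot.read_t(),robot.read_force())
save('side','s1'); save('top','t1')
a=cv2.imread('pics/s1.png')[150:300,180:340];b=cv2.imread('pics/t1.png')[200:320,160:320]
cv2.imwrite('pics/st1.png',np.vstack([cv2.resize(a,(480,450)),cv2.resize(b,(480,360))])[:600] if 0 else cv2.resize(np.vstack([a,b]),None,fx=2.2,fy=2.2))
E
```

```text
Traceback (most recent call last):
rig.Unreachable: the arm cannot follow that straight line within its joint ranges
```

Run:
```python
from h import *
print(robot.read_qpos().round(1))
for t in (0,10,15,20,25):
  for s,z in ((-.13,0),(-.1,0),(-.07,0),(-.07,.12),(0,0)):
    q=robot.ik(FR+DX*s+[0,0,z],ori(YAW,t)); print(t,s,z,None if q is None else np.array(q).round(1))
```

```text
[ 63.5   0.4 -55.9  48.4 -28.8 169.4]
0 -0.13 0 [  60.8   15.5  -37.1   -0.   -37.4 -145.8]
0 -0.1 0 [  57.7   17.5  -33.9   -0.   -38.6 -142.7]
0 -0.07 0 [  55.    19.5  -30.6   -0.   -39.9 -140. ]
0 -0.07 0.12 [  55.    10.9  -23.1    0.   -56.  -140. ]
0 0 0 [  49.4   24.2  -22.5   -0.   -43.3 -134.4]
10 -0.13 0 [  66.4   11.5  -52.6   23.2  -22.7 -172.6]
10 -0.1 0 [  63.    13.5  -49.2   21.7  -23.4 -167.6]
10 -0.07 0 [  59.9   15.5  -45.7   20.1  -24.4 -162.9]
10 -0.07 0.12 [  60.9    5.9  -34.8   11.9  -44.2 -154.1]
10 0 0 [  53.7   20.2  -36.9   16.5  -27.3 -153. ]
15 -0.13 0 None
15 -0.1 0 None
15 -0.07 0 [ 56.2  13.4 -56.8  49.  -15.5 171.9]
15 -0.07 0.12 [  63.4    3.7  -41.6   20.7  -38.5 -164. ]
15 0 0 None
20 -0.13 0 None
20 -0.1 0 None
20 -0.07 0 None
20 -0.07 0.12 None
20 0 0 [ 35.6  16.1 -57.3  94.5 -10.  146.5]
25 -0.13 0 None
25 -0.1 0 None
25 -0.07 0 None
25 -0.07 0.12 [ 63.5   0.4 -55.9  48.4 -28.8 169.4]
25 0 0 None
```

```bash
sed -i 's/R=ori(YAW,25)/R=ori(YAW,10)/; s/FR=np.array(\[.5128,.304,.032\])/FR=np.array([.5128,.304,.026])/' h.py
python3 - <<'E'
from h import *
R=ori(YAW,10)
robot.goto(FR-DX*.07+[0,0,.12],R)
robot.servo_line(FR-DX*.07,R,.15)
robot.servo_line(FR-DX*.03,R,.1)
L=press(-.03,.02); print(robot.read_t(),(robot.read_position()-FR)@DX,L)
robot.servo_line(FR-DX*.115,R,.15)
robot.dwell(.3); print(robot.read_t(),robot.read_force())
save('side','s1'); save('top','t1')
a=cv2.imread('pics/s1.png')[150:300,180:340];b=cv2.imread('pics/t1.png')[200:320,160:320]
cv2.imwrite('pics/st1.png',cv2.resize(np.vstack([a,b]),None,fx=2.2,fy=2.2))
E
```

```text
20.6583 0.0011441600299952706 [(-30.0, -0.45), (-28.5, -1.14), (-27.0, -0.32), (-25.5, 0.01), (-24.0, 0.27), (-22.5, 0.77), (-21.0, -0.24), (-19.5, -0.16), (-18.0, -0.48), (-16.5, -0.18), (-15.0, 0.19), (-13.5, 0.05), (-12.0, 0.54), (-10.5, -0.5), (-9.0, -0.03), (-7.5, -2.64), (-6.0, -2.69), (-4.5, -2.32), (-3.0, -2.18), (-1.5, -1.92), (0.0, -2.81), (1.5, -8.13), (3.0, -18.55)]
21.8917 [ 0.24683435  0.19717127 -0.76121427]
```

View pics/st1.png

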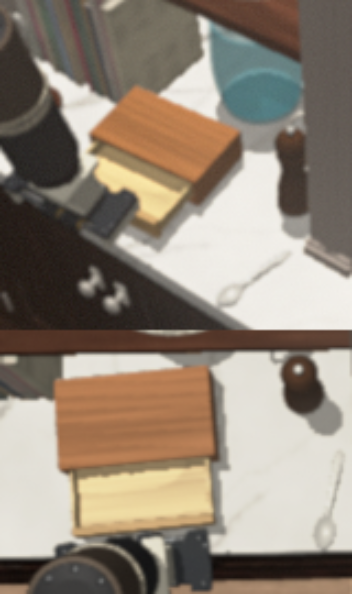

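The view shows the wide drawer sprung open and empty, the narrow drawer untouched and the arm clear of the front. Now the spoon.

Run:
```python
from h import *
robot.servo_line(FR-DX*.115+[0,0,.15],None,.3)
robot.move_gripper(.4)
R=ori(-12); S=np.array([.475,.050,0])
robot.goto(S+[0,0,.10],R)
robot.servo_line(S+[0,0,.003],R,.12); print(robot.read_position(),robot.read_force())
robot.move_gripper(0.); print('w',robot.read_grip_width())
robot.servo_line(S+[0,0,.2],R,.2); print('w',robot.read_grip_width(),robot.read_force(),robot.read_t())
save('wrist','w3');save('side','s3')
a=cv2.imread('pics/w3.png');b=cv2.imread('pics/s3.png')[130:310,200:440]
cv2.imwrite('pics/ws3.png',np.vstack([cv2.resize(a,(400,300)),cv2.resize(b,(400,300))]))
WI=FR-DX*(.078-.012-.0385)+0
WI=FR+DX*(-.078+.012+.0385); print(WI)
for y in (YAW+90,YAW-90):
    for z in (.03,.2): print(y,robot.ik([WI[0],WI[1],z],ori(y)))
```

```text
[0.47540958 0.05047984 0.00353879] [ 0.57203847 -0.10923688 -0.35613657]
w 0.23113135226682507
w 0.234055701364131 [ 0.03123963 -0.05615126 -1.08615502] 26.9833
[0.48540465 0.30160322 0.026     ]
95.0 [ 51.46495643  22.51257433 -25.85675638   0.         -41.63066928
 -46.46495643]
95.0 [ 51.46495643  11.95933382 -14.87866597   0.         -63.16200021
 -46.46495643]
-85.0 [ 51.46495643  22.51257433 -25.85675638   0.         -41.63066928
 133.53504357]
-85.0 [ 51.46495643  11.95933382 -14.87866597   0.         -63.16200021
 133.53504357]
```

View pics/ws3.png

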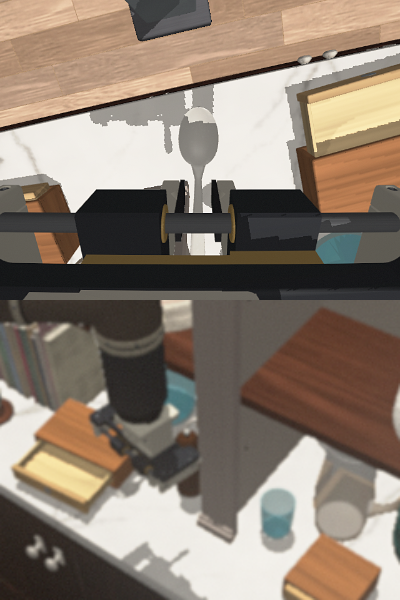

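The wrist view shows the spoon held by its handle (bowl at (198,135) in the halved image), and the side view shows the open drawer unobstructed. Now I'll lay it in.

Run:
```python
from h import *
WI=FR+DX*(-.078+.012+.0385+.001); WI[2]=0; R=ori(YAW+90)
robot.goto(WI+[0,0,.2],R); print('w',robot.read_grip_width(),robot.read_t())
robot.servo_line(WI+[0,0,.06],R,.2); f0=np.array(robot.read_force())
for z in (.05,.04,.035,.0315):
    robot.servo_line(WI+[0,0,z],R,.06); f=np.array(robot.read_force())-f0; print(z,f.round(2))
    if np.linalg.norm(f)>6: break
robot.move_gripper(.29); print('w',robot.read_grip_width(),robot.read_force(),robot.read_t())
robot.servo_line(WI+[0,0,.22],R,.2)
robot.move_gripper(0.)
robot.goto(FR-DX*.115+[0,0,.15],ori(YAW,10)); print(robot.read_t())
save('top','t4'); save('side','s4')
a=cv2.imread('pics/s4.png')[170:290,190:350];b=cv2.imread('pics/t4.png')[200:320,160:320]
cv2.imwrite('pics/st4.png',cv2.resize(np.vstack([a,b]),None,fx=2.5,fy=2.5))
```

```text
w 0.23016770539659773 28.4167
0.05 [ 0.28  0.16 -0.39]
0.04 [ 0.12 -0.54  0.72]
0.035 [0.01 0.6  0.63]
0.0315 [ 0.88 -0.77 -0.17]
w 0.2896884658929436 [ 0.71497093  0.75563026 -0.70115695] 30.775
34.225
```

View pics/st4.png

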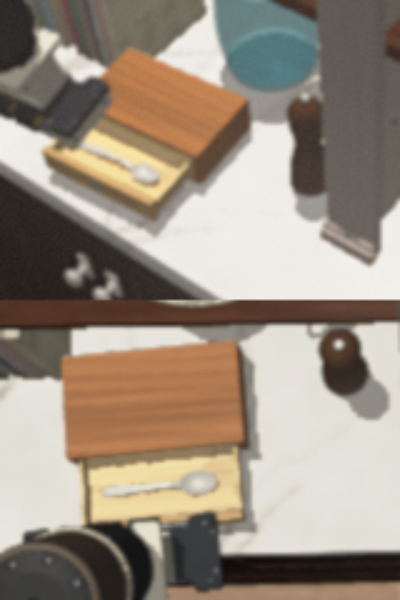

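Both views show the spoon lying flat inside the open drawer, clear of the walls. Pressing it shut.

Run:
```python
from h import *
R=ori(YAW,10)
robot.servo_line(FR-DX*.115,R,.15)
f0=np.array(robot.read_force())@DX
for s in (-.09,-.07,-.05,-.03,-.015):
    robot.servo_line(FR+DX*s,R,.06); print(s,round(float(np.array(robot.read_force())@DX-f0),2))
L=press(-.012,.02,14); print(robot.read_t(),(robot.read_position()-FR)@DX,L)
robot.servo_line(FR-DX*.05,R,.05); robot.servo_line(FR-DX*.115,R,.15)
robot.servo_line(FR-DX*.115+[0,0,.15],None,.25); robot.goto([.30,.60,.25],ori(30))
robot.dwell(.5); print(robot.read_t(),robot.read_force())
save('top','t5'); save('side','s5')
a=cv2.imread('pics/s5.png')[150:390,170:490];b=cv2.imread('pics/t5.png')[200:320,160:480]
cv2.imwrite('pics/st5.png',cv2.resize(np.vstack([a,b]),None,fx=1.6,fy=1.6))
d=np.load('pics/t5.npy')
# panel face: top-edge depth compare with t0
d0=np.load('pics/top0.npy'); q=np.abs(d-d0)[215:300,170:470]>.012; print('changed px',np.argwhere(q)[:,::-1].min(0)+[170,215] if q.any() else 0,np.argwhere(q)[:,::-1].max(0)+[170,215] if q.any() else 0,q.sum())
```

```text
-0.09 1.04
-0.07 0.47
-0.05 -1.15
-0.03 -1.69
-0.015 -0.3
40.6417 0.0011778115984315476 [(-12.0, -1.53), (-10.5, -0.54), (-9.0, -1.29), (-7.5, -1.25), (-6.0, 0.19), (-4.5, -0.89), (-3.0, -1.01), (-1.5, -0.64), (-0.0, -1.37), (1.5, -8.41), (3.0, -18.92)]
44.9333 [-1.14580432  0.00133001 -0.9695482 ]
changed px [170 215] [469 299] 986
```

View pics/st5.png

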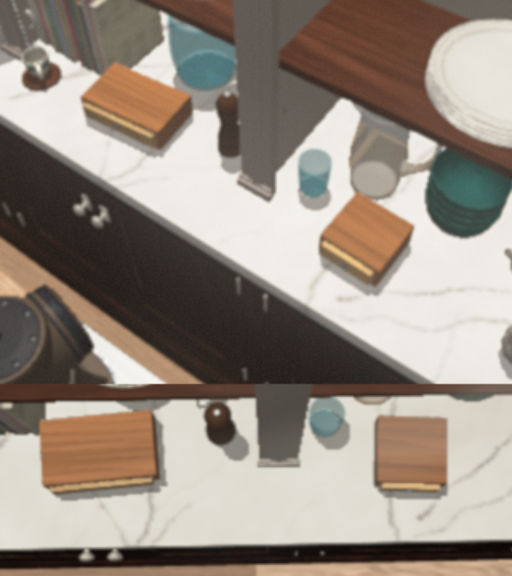

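Both drawers are shut, with the fronts the same small distance proud as at the start. The mill and glass are standing where they were, and the arm is clear. Handing in.

```bash
python3 -c "
from rig import robot
robot.job_done(); print(robot.read_t())"
```

```text
the job is handed in; nothing more can be done
the job is handed in; nothing more can be done
```

The teaspoon is in the wide drawer and the drawer is pressed shut. I handed the job in at about 45 s; no verdict was reported.

- **Opening:** I pressed the front to its stop with about 19 N, and the pictures showed the drawer sprung open.
- **Spoon:** I gripped it at mid-handle and laid it in. The pictures before closing showed it flat inside and clear of the walls.
- **Closing:** I pressed the drawer to the same stop. The final pictures show it and the narrow drawer shut, the mill and glass where they were, and the arm clear. The cup looked upright in the side view; I didn't check the pot and creamer closely.

**Checks that failed or were inconclusive:**
- My first press approach, tilted 25°, was refused as unreachable, so I used 10°.
- A before-and-after depth comparison came out noisy and told me nothing. That the drawer stays shut rests on the pictures and the press force.
- The spoon can't be seen with the drawer shut, so its final position is inferred from the view before closing.

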